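# Index the fixture and seat a keyed mirror pillar

### The job

Turn the round fixture by its black post, anticlockwise seen from above, until it drops into its detent at the end of its turn. Then take the mirror pillar from the wooden rack and push its keyed shaft into the hub of the mirror foot, turning it until the key slips into the keyway, and keep pushing against the spring until its collar sits fully home on the hub. Finish while still gripping the pillar and holding it down there, and leave the tape roll, the loupe, the bottle and the tray alone.

Things in the scene. Friction and masses are not known exactly. Their poses are not given: they have to be found in the camera images.
- indexer: Fixed blue round base, 280 mm across; origin at the centre of its underside, on the turntable's vertical axis. The aluminium turntable on it is 250 mm across, top 45 mm above the table. A fixed block with a sprung brass detent roller, under 46 mm high, juts out at the base's own -y to 165 mm from the axis. Place and yaw vary.
- turntable (a joint): Turntable angle, rad; grows anticlockwise from above, about the vertical axis through indexer. Starts at 0 to 0.35. A rim bump rides over the sprung roller from 1.41 to 1.55 (up to 8 N more at the post; springs back if let go before 1.49, snaps in after). Detent 1.55 to 1.59, hard stop 1.59. Else light friction (1.5 N at the post); stays where left.
- post_grip (a point): On the axis of the turntable's upright black round post, 80 mm above the table; moves with the turntable. The post is 18 mm in diameter, its top 100 mm above the table, 105 mm from the turntable's axis. At joint 0 it lies towards the base's own -y, in the detent (1.57) towards the base's own +x.
- hub_mouth (a point): Centre of the hub's upper rim, 101 mm above the table: bronze boss 48 mm across, 44 tall, on the mirror foot fixed to the turntable, 65 mm from its axis, opposite the post. z up; x along the keyway (red line on rim, side and foot), which points to the turntable's axis once in the detent. Bore 22.4 mm wide; keyway 8 mm wide, out to 15.5 mm from the bore's axis, 44 mm deep.
- pad (a joint): Travel in m of a sprung steel pad in the bore, pressed down by the shaft's end: 0 when free, its top then 31 mm below the mouth; 0.009 with the pillar fully home. The spring resists with 5 N at first and 9 N when home: let go, the pillar rises about 9 mm again.
- pillar_grip (a point): Centre of the block atop the loose bronze mirror pillar (about 0.25 kg). The block is 30 mm along the pillar's x, 24 mm along its y, 36 mm tall, flat-sided, gripped from above. x points the way of the key: that side has red lines on the block's top and face and on the collar. z points up along the pillar.
- pillar_collar (a point): Centre of the collar's underside, 80 mm below pillar_grip, same axes. Collar 40 mm across, 8 mm thick. Below it a shaft 20 mm in diameter, 40 mm long, bevelled end. A brass key 6 mm wide stands out to 14 mm from the axis at +x, from 2 to 26 mm below the collar; the last 14 mm are plain and enter the bore at any turn. Fully home this point meets hub_mouth, x axes alike.
- rack: Wooden block 100 x 100 x 60 mm fixed on the table, left or right of the fixture, with one 35 mm round hole in the middle of its top in which the pillar's shaft hangs, the collar resting on the top. Origin at the centre of its underside.
- parts_tray: Grey plastic tray 100 x 100 x 30 mm fixed on the table, on the other side of the fixture. Origin at the centre of its underside. Not part of the job.
- tape_roll: Loose roll of pale tape 68 mm across, 24 mm tall, flat on the table; origin at the centre of its underside. Leave it.
- loupe: Loose small black loupe 36 mm across, 32 mm tall, upright; origin at the centre of its underside. Leave it.
- cleaner: Loose blue bottle 50 mm across, 130 mm tall, upright; origin at the centre of its underside. Leave it.

How it is judged (in metres and radians):
On the way, in this order (a step that is already met when the one before it is completed fails the run):
1. the turntable is in its detent (value of joint turntable above 1.53 rad), for 0.2 s.
2. the key has slipped into the keyway (horizontal distance between pillar_collar and hub_mouth below 0.004 m and z of pillar_collar in the frame of hub_mouth below 0.02 m), for 0.2 s.
At the end, for the whole second after the job is handed in: Turntable in its detent (above 1.53 rad); pillar in the hub, collar within 2.5 mm of the rim, centred within 3 mm, upright within 0.08 rad, key in keyway (x axes within 0.2 rad), pad pressed over 6 mm, at rest, and the fingers still holding it down (over 2 N) (value of joint turntable above 1.53 rad and z of pillar_collar in the frame of hub_mouth below 0.0025 m and horizontal distance between pillar_collar and hub_mouth below 0.003 m and angle between the x axis of pillar_collar and the x axis of hub_mouth, either way round below 0.2 rad and angle between pillar_collar's own z axis and vertical below 0.08 rad and value of joint pad above 0.006 m and contact force between the fingers and pillar above 2 N and linear speed of pillar below 0.02 m/s); the arm keeps its last pose, push and grip.
It fails at once if the tape roll, loupe or bottle is shifted by more than 25 mm or tipped (distance of any of tape_roll, loupe, cleaner from where it was at the start of the episode above 0.025 m or angle between any of cleaner, loupe's own z axis and vertical above 0.4 rad).
It fails at once if the tray is pushed or the pillar is put in it (contact force between any of the arm, the fingers and parts_tray above 5 N or contact force between pillar and parts_tray above 2 N).
It also fails if it takes over 56 s, if anything falls off the work surface, if the arm or the gripper's body presses on something with over 40 N, if the wrist force passes 120 N, or if a joint passes its speed limit or range.

### The arm

A 7-joint arm with a two-finger parallel gripper is mounted at the origin on the work surface. World frame = base frame: x ahead of the robot, y to its left, z up, the work surface at z = 0. Lengths are in mm, angles in rad, forces in N, time in s.
With the tool pointing down it reaches from about 375 to 925 mm from the base axis. Payload 3.1 kg.
Tool frame: the origin (TCP) lies midway between the tips of the shut fingers; the grasp point (between the pads) lies 19 mm behind it (tcp_to_grasp is the z of the grasp point in the tool frame, in mm); z points along the fingers, y is the direction in which the jaws open and shut (so a half turn about z gives the same grasp; the last joint's range is limited). The gripper opens to 85 mm and grips with 20 to 120 N. Pads are 22 mm wide; open, the fingers measure 114 mm over their backs; the gripper's body (76 mm by 85 mm) begins 54 mm behind the grasp point. The pads swing forward as they close: fully open they stand 13 mm farther back than shut.
Start: joints at [-0.098, 0.383, 0.044, 1.598, -0.018, 1.161, -0.05], TCP at [650.002, 0.022, 231.269] pointing down, gripper open.
Joint ranges: [-2.61, 2.61], [-0.41, 2.15], [-1.48, 1.57], [0, 2.5], [-1.57, 4.71], [0.05, 1.97], [-2.85, 2.85]. Speed limits (rad/s): [2.79, 2.79, 3.14, 3.14, 3.14, 3.14, 3.14].

### API

Orientations are given as a 3x3 rotation matrix whose columns are the frame's x, y, z axes.
In Python, from station import sense, snapshot, job_done, tcp_to_grasp gives the robot as it stands. The module is installed in compiled form; this text tells all that it offers.
- The arm moves only by the tool move_arm, never from a script. Its argument "moves" is a list of rows, each a list of 3 entries, a list of its own where there are three numbers: the shift along the tool's x, y, z as a fraction of full scale, then the turn about the tool's z as a fraction of full scale, then the opening, from 0 (shut) to 1 (fully open). A call has 1 to 5 rows; each row is the pose to reach, as a shift and turn from the pose measured when the call began, along the tool's axes at that moment, turning the shorter way round; what a row does not reach only later rows make up. Full scale, the value 1, is 12 cm for a shift and pi rad for a turn. A row lasts 1/8 s, in which the tool goes at most 62.5 mm and 10.7 degrees, less where a joint would pass 70% of its speed; a pose out of reach is approached as far as the arm can. A call with a number of a shift or a turn outside -1 to 1 is refused whole. A call with a gripper value outside its range is refused whole. The fingers move at their own pace and stop on an object; "force" is the grip in N (left out, the last holds). Time passes only in rows, so rows that repeat a pose let the fingers close. It gives the time, the measured TCP pose, the force and the opening at its end, in the units of the state.
- sense(): the state, without advancing time (a new reading comes with each control period).
- snapshot(name): name is "scene" or "side" or "wrist"; returns a dict with "img" (420x560x3 uint8, red, green, blue), "camera_matrix" (3x3 intrinsics, pixels), "position" and "rotation" of the camera in the world. Camera axes: x right, y down, z forward; pixel columns grow to the right and rows downward; lengths in mm; the calibration is good to about 2 mm. A picture is of the moment at which its call begins. There is no depth.
- job_done(): hands the job in, once; it reports no verdict.
The state is a dict: "time": time; "joint_pos": joint angles; "qd": joint speeds; "joint_torque": joint torques, N m; "ee_pos": TCP position; "tool_rot": TCP orientation; "force": force on the tool from outside, world axes, zero at the start; "moment": the same for the moment, N m; "opening": finger opening in mm.
Only numpy, scipy, OpenCV 4.12 (cv2) and the standard library are available. Lean on these libraries where they do the work, as an engineer would, in place of code of your own. Each camera call takes 0.05 s, during which the arm holds its last target. There are 200 camera calls.

## Working session

There is one attempt and no reset: what is moved stays moved. The work goes in short steps, Python scripts to look and compute and a tool call to move; the robot and the scene stay as the last step left them, time stands still between calls to the robot, and variables do not carry over. Pictures are saved under pics/ and viewed, about 8 in all and at most 12, crops included, and the job is handed in when it is done.

Besides the shell and the picture viewer there is one more tool, called after ">>>" in YAML: its name, and indented under it one key for each argument. move_arm: Moves the arm, as the interface text tells. Shift numbers are shares of 12 cm and turn numbers shares of pi rad, none past 1 either way. Its arguments: {"type":"object","properties":{"moves":{"type":"array"},"force":{"type":"number"}},"required":["moves"]}

```bash
mkdir -p pics; cat > h.py <<'E'
import numpy as np, cv2
from station import sense, snapshot, tcp_to_grasp
def snap(n,f):
    s=snapshot(n); cv2.imwrite(f'pics/{f}.png',s['img'][:,:,::-1]); np.savez(f'pics/{f}.npz',**{k:s[k] for k in ('camera_matrix','position','rotation')}); return s
def ray(f,u,v,z):
    c=np.load(f'pics/{f}.npz'); d=c['rotation']@np.linalg.solve(c['camera_matrix'],[u,v,1]); p=c['position']; return p+d*(z-p[2])/d[2]
def proj(f,P):
    c=np.load(f'pics/{f}.npz'); q=c['camera_matrix']@(c['rotation'].T@(np.array(P,float)-c['position'])); return q[:2]/q[2]
def st():
    s=sense(); print('t',round(s['time'],2),'tcp',np.round(s['ee_pos'],1),'F',np.round(s['force'],1),'op',np.round(s['opening'],1)); print(np.round(s['tool_rot'],3).tolist(), np.round(s['joint_pos'],2)); return s
E
python3 - <<'E'
from h import *
for n in('scene','side','wrist'):
    s=snap(n,n+'0'); print(n,np.round(s['position']),np.round(s['rotation'],2).tolist())
st(); print(tcp_to_grasp)
a=cv2.imread('pics/scene0.png'); cv2.imwrite('pics/scene0b.png',cv2.resize(a,(800,600),interpolation=cv2.INTER_CUBIC))
E
```

```text
scene [1003. -241.  888.] [[0.44, 0.72, -0.53], [0.9, -0.36, 0.25], [-0.01, -0.59, -0.81]]
side [ 146. -630.  753.] [[0.88, -0.31, 0.36], [-0.47, -0.59, 0.66], [0.01, -0.75, -0.66]]
wrist [649.  77. 374.] [[1.0, 0.0, -0.0], [-0.0, -0.96, -0.3], [-0.0, 0.3, -0.96]]
t 0.15 tcp [649.3   0.  230.2] F [-0.4  0.4  0.8] op 85.2
[[-0.0, 1.0, -0.002], [1.0, 0.0, -0.0], [-0.0, -0.002, -1.0]] [-0.1   0.38  0.04  1.6  -0.02  1.16 -0.05]
-18.700000000000003
```

View pics/scene0b.png

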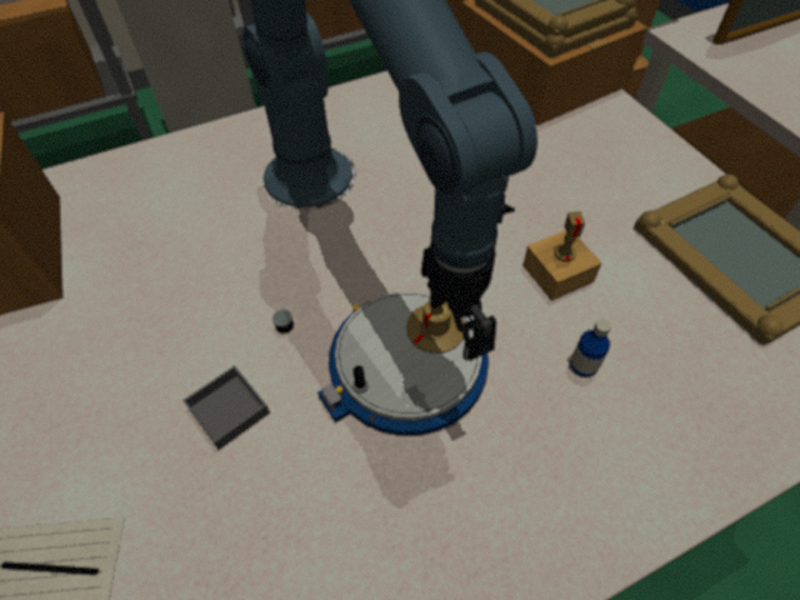

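View pics/side0.png

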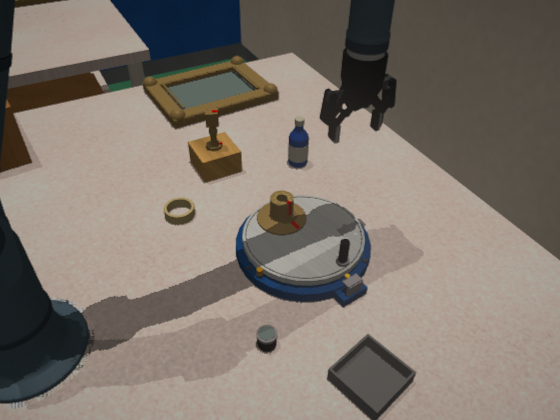

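The side view shows the rack with the pillar at about (214,150), the hub mouth at about (282,196), the post top at about (344,241), the detent block at about (350,288) and the tray at (371,374). The scene view agrees. I'll enlarge both views to get positions.

```bash
python3 - <<'E'
import cv2
a=cv2.imread('pics/side0.png'); cv2.imwrite('pics/side0c.png',cv2.resize(a[100:300,150:410],None,fx=3,fy=3,interpolation=cv2.INTER_CUBIC))
a=cv2.imread('pics/scene0.png'); cv2.imwrite('pics/scene0c.png',cv2.resize(a[140:310,215:435],None,fx=3.5,fy=3.5,interpolation=cv2.INTER_CUBIC))
E
```

```text
(no output)
```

View pics/side0c.png

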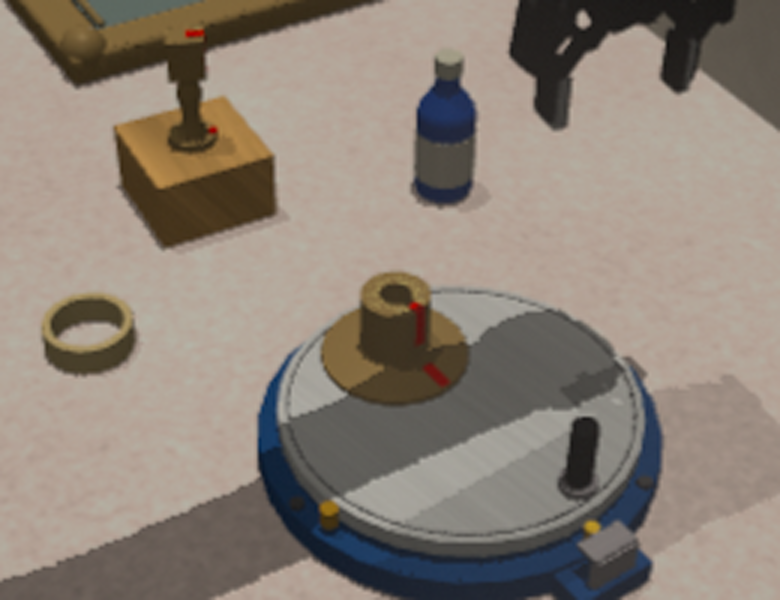

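View pics/scene0c.png

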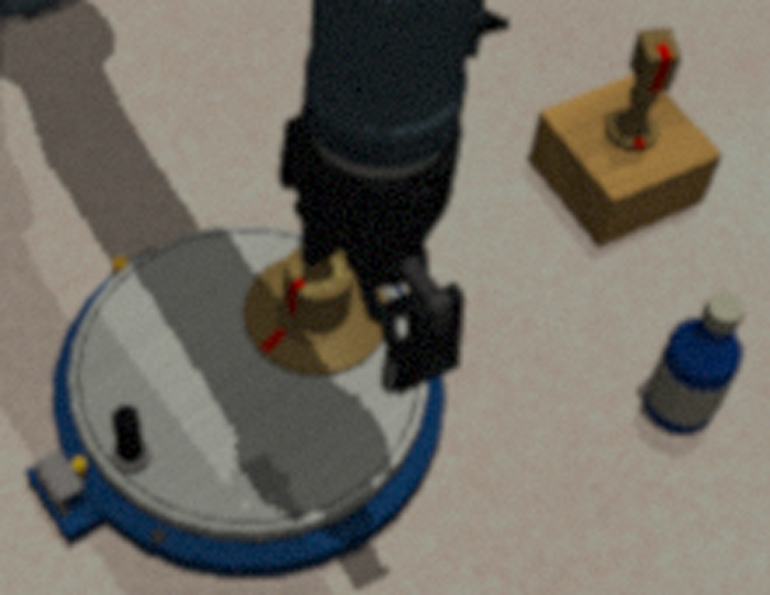

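```bash
python3 - <<'E'
from h import *
S=lambda u,v,z:np.round(ray('side0',150+u/3,100+v/3,z)[:2],1)
C=lambda u,v,z:np.round(ray('scene0',215+u/3.5,140+v/3.5,z)[:2],1)
p=S(586,424,100);p2=C(126,412,100);h=S(396,293,101)
print('post',p,p2,'hub',h,'dist',np.hypot(*(p-h)))
u=(p-h)/np.hypot(*(p-h)); print('axis',h+65*u,p-105*u, 'ang',np.arctan2(u[1],u[0]))
# turntable rim fits z=45
R=np.array([S(*q,45) for q in[(279,400),(643,410),(465,290),(350,515),(560,525),(600,335)]])
from scipy.optimize import least_squares
f=least_squares(lambda x:np.hypot(*(R-x[:2]).T)-125,[650,-50]);print('rim',f.x,f.fun)
R=np.array([C(*q,45) for q in[(72,370),(240,230),(425,410),(260,537),(130,285),(380,480)]])
f=least_squares(lambda x:np.hypot(*(R-x[:2]).T)-125,[650,-50]);print('rim2',f.x,f.fun)
print('block',S(610,540,45),C(58,478,45))
print('blocktop',S(187,38,158),C(657,40,158),'collar',S(193,138,64),C(632,130,64))
print('collarred',S(212,131,68),C(640,144,68),'topred',S(196,34,158),C(664,47,158))
print('rack corners',[S(*q,60) for q in[(116,127),(226,98),(273,155),(163,188)]],[C(*q,60) for q in[(543,115),(650,75),(718,157),(610,200)]])
print('bottle',S(445,193,0),'roll',S(88,350,0),'loupe',np.round(ray('side0',266,346,0)[:2]),'tray',np.round(ray('side0',371,374,15)[:2]))
E
```

```text
post [ 568.4 -117.3] [ 565.8 -113.5] hub [523.4  46.3] dist 169.6760442726079
axis [540.63873286 -16.37237102] [540.55281615 -16.06001604] ang -1.3023732896353217
rim [538.66099794 -18.85244453] [-1.86512068 -1.19101445 -3.8724786  -1.16682197 -3.0488294   0.43340317]
rim2 [545.50945381 -14.11918085] [-0.13136231 -0.68384382 -2.94648881 -1.68233035 -9.79040148 -6.59551237]
block [ 560.4 -165.5] [ 560.9 -164.8]
blocktop [492.7 329.8] [488.8 339. ] collar [491.4 333. ] [492.5 339.1]
collarred [507.  329.6] [509.3 333.5] topred [501.2 332.2] [496.7 339.3]
rack corners [array([443.2, 382.5]), array([541.4, 381.3]), array([541.4, 286.6]), array([445.9, 285.2])] [array([446.3, 289.4]), array([448.9, 388.7]), array([541.6, 384.1]), array([539.3, 287. ])]
bottle [681.9 247.9] roll [345.8 199. ] loupe [ 366. -189.] tray [ 489. -325.]
```

>>> move_arm:
  moves:
    - [[-0.4, -0.3, 0.3], -0.05, 1]
    - [[-0.75, -0.5, 0.5], -0.085, 1]
    - [[-0.96, -0.685, 0.7], -0.085, 1]
    - [[-0.96, -0.685, 0.7], -0.085, 1]
  force: 30

```text
time: 0.65
ee_pos: [562.0, -119.0, 143.3]
tool_rot: [[-0.257, 0.966, -0.01], [0.966, 0.257, -0.001], [0.002, -0.01, -1.0]]
force: [-0.4, 0.4, 0.7]
opening: 85.5
```

```bash
python3 - <<'E'
from h import *
s=st(); snap('wrist','w1')
for P in [(567,-115.4,100),(540.5,-16,45)]: print(proj('w1',P))
print((np.array([567.1,-115.4,60])-s['ee_pos'])@s['tool_rot']/120)
E
```

```text
t 0.65 tcp [ 562.  -119.   143.3] F [-0.4  0.4  0.7] op 85.5
[[-0.257, 0.966, -0.01], [0.966, 0.257, -0.001], [0.002, -0.01, -1.0]] [ 0.1   0.34  0.04  1.85 -0.02  0.95  0.41]
[297.49403275 240.00078516]
[297.19405772  51.41450678]
[0.01697566 0.05614883 0.6934128 ]
```

View pics/w1.png

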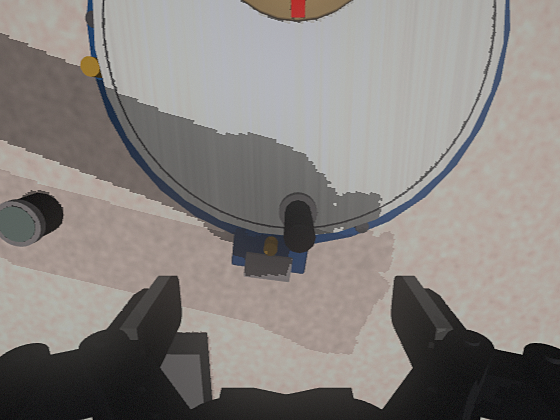

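Post top is at (301,243), predicted (297,240), so the estimate is within about 1.5 mm. Going down and gripping.

>>> move_arm:
  moves:
    - [[0.01, 0.065, 0.3], 0, 1]
    - [[0.01, 0.065, 0.65], 0, 0.8]
    - [[0.01, 0.065, 0.69], 0, 0.4]
    - [[0.01, 0.065, 0.69], 0, 0]
    - [[0.01, 0.065, 0.69], 0, 0]
  force: 30

```text
time: 1.32
ee_pos: [573.2, -112.9, 64.1]
tool_rot: [[-0.261, 0.965, -0.003], [0.965, 0.261, 0.0], [0.001, -0.002, -1.0]]
force: [1.2, 0.7, 0.2]
opening: 17.3
```

>>> move_arm:
  moves:
    - [[0, 0, 0], 0, 0]
    - [[0, 0, 0], 0, 0]
    - [[0, 0, 0], 0, 0]

```text
time: 1.7
ee_pos: [573.2, -112.9, 64.2]
tool_rot: [[-0.261, 0.965, -0.003], [0.965, 0.261, 0.0], [0.001, -0.002, -1.0]]
force: [-0.5, 0.3, -5.4]
opening: 17.3
```

```bash
python3 - <<'E'
from h import *
s=st()
print('post now',ray('w1',301,243,100),'block',ray('w1',268,265,45))
E
```

```text
t 1.7 tcp [ 573.2 -112.9   64.2] F [-0.5  0.3 -5.4] op 17.3
[[-0.261, 0.965, -0.003], [0.965, 0.261, 0.0], [0.001, -0.002, -1.0]] [ 0.09  0.46  0.04  1.88 -0.02  0.8   0.41]
post now [ 569.35782323 -116.61505365  100.        ] block [ 558.20059901 -160.7481092    45.        ]
```

```bash
cat >> h.py <<'E'
AX=np.array([540.5,-16.])
def arc(steps,ax=AX,zt=None):
    s=st(); p=np.array(s['ee_pos']); R=np.array(s['tool_rot']); v=p[:2]-ax; print('ang',np.arctan2(v[1],v[0]),'r',np.hypot(*v))
    for th in steps:
        c,n=np.cos(th),np.sin(th); q=ax+np.array([[c,-n],[n,c]])@v
        print(np.round(R.T@np.append(q-p[:2],0 if zt is None else zt-p[2])/120,3),round(-th/np.pi,3))
E
python3 -c "
from h import *
arc(np.arange(1,6)*.15)"
```

```text
t 1.7 tcp [ 573.2 -112.9   64.2] F [-0.5  0.3 -5.4] op 17.3
[[-0.261, 0.965, -0.003], [0.965, 0.261, 0.0], [0.001, -0.002, -1.0]] [ 0.09  0.46  0.04  1.88 -0.02  0.8   0.41]
ang -1.245556546495282 r 102.27707258328132
[ 0.017  0.127 -0.   ] -0.048
[ 0.053  0.249 -0.001] -0.095
[ 0.107  0.365 -0.001] -0.143
[ 0.178  0.471 -0.001] -0.191
[ 0.264  0.566 -0.001] -0.239
```

>>> move_arm:
  moves:
    - [[0.017, 0.127, 0], -0.048, 0]
    - [[0.053, 0.249, 0], -0.095, 0]
    - [[0.107, 0.365, 0], -0.143, 0]
    - [[0.178, 0.471, 0], -0.191, 0]
    - [[0.264, 0.566, 0], -0.239, 0]

```text
time: 2.33
ee_pos: [631.1, -65.1, 64.2]
tool_rot: [[-0.851, 0.526, -0.002], [0.526, 0.851, 0.0], [0.002, -0.001, -1.0]]
force: [-0.1, -0.2, -4.4]
opening: 17.1
```

```bash
python3 -c "
from h import *
arc([.15,.3,.45,.6,.72,.85])"
```

```text
t 2.33 tcp [631.1 -65.1  64.2] F [-0.1 -0.2 -4.4] op 17.1
[[-0.851, 0.526, -0.002], [0.526, 0.851, 0.0], [0.002, -0.001, -1.0]] [ 0.14  0.55 -0.13  1.74  0.09  0.86  0.99]
ang -0.49654944057461753 r 103.08403862850975
[ 0.017  0.128 -0.   ] -0.048
[ 0.053  0.251 -0.   ] -0.095
[ 0.107  0.368 -0.   ] -0.143
[ 0.177  0.476 -0.   ] -0.191
[ 0.245  0.553 -0.   ] -0.229
[ 0.328  0.628 -0.   ] -0.271
```

>>> move_arm:
  moves:
    - [[0.017, 0.128, 0], -0.048, 0]
    - [[0.053, 0.251, 0], -0.095, 0]
    - [[0.107, 0.368, 0], -0.143, 0]
    - [[0.177, 0.476, 0], -0.191, 0]
    - [[0.208, 0.514, 0], -0.209, 0]

```text
time: 2.95
ee_pos: [643.1, -15.9, 64.2]
tool_rot: [[-0.995, -0.095, -0.002], [-0.095, 0.995, -0.018], [0.003, -0.018, -1.0]]
force: [1.9, -20.9, -4.3]
opening: 17.0
```

```bash
python3 -c "
from h import *
arc([.03,.06,.09])"
```

```text
t 2.95 tcp [643.1 -15.9  64.2] F [  1.9 -20.9  -4.3] op 17.0
[[-0.995, -0.095, -0.002], [-0.095, 0.995, -0.018], [0.003, -0.018, -1.0]] [ 0.16  0.57 -0.27  1.72  0.21  0.88  1.46]
ang 0.0006263881067113024 r 102.64148352187253
[-0.002  0.026 -0.   ] -0.01
[-0.003  0.051 -0.001] -0.019
[-0.004  0.077 -0.001] -0.029
```

>>> move_arm:
  moves:
    - [[0.0, 0.051, 0], -0.01, 0]
    - [[0.0, 0.1, 0], -0.02, 0]
    - [[0.0, 0.12, 0], -0.03, 0]
    - [[0.0, 0.12, 0], -0.03, 0]

```text
time: 3.45
ee_pos: [642.3, -16.8, 64.1]
tool_rot: [[-0.984, -0.178, -0.002], [-0.178, 0.983, -0.034], [0.008, -0.033, -0.999]]
force: [0.5, -16.7, -3.7]
opening: 17.0
```

```bash
python3 -c "
from h import *
arc([.03,.06,.09])"
```

```text
t 3.45 tcp [642.3 -16.8  64.1] F [  0.5 -16.7  -3.7] op 17.0
[[-0.984, -0.178, -0.002], [-0.178, 0.983, -0.034], [0.008, -0.033, -0.999]] [ 0.16  0.57 -0.28  1.72  0.24  0.89  1.52]
ang -0.0074381579411980855 r 101.77582228270089
[-0.004  0.025 -0.001] -0.01
[-0.008  0.05  -0.002] -0.019
[-0.011  0.075 -0.003] -0.029
```

```bash
python3 - <<'E'
from h import *
snap('side','s2');snap('scene','c2')
a=cv2.imread('pics/s2.png')[170:310,220:400]; b=cv2.imread('pics/c2.png')[190:310,215:375]
a=cv2.resize(a,(396,308)); a=cv2.resize(cv2.imread('pics/s2.png')[170:310,220:400],(400,311),interpolation=2); b=cv2.resize(b,(400,300),interpolation=2)
m=np.zeros((311,800,3),np.uint8); m[:,:400]=a; m[:300,400:]=b; cv2.imwrite('pics/m2.png',cv2.convertScaleAbs(m,alpha=1.5))
E
```

```text
(no output)
```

View pics/m2.png

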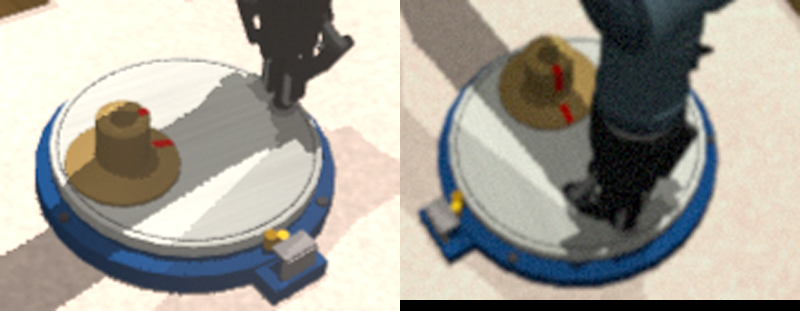

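The brass rim bump has just reached the roller, so the table is at the start of the bump. I'll push harder along the tangent.

>>> move_arm:
  moves:
    - [[0.0, 0.15, 0], 0, 0]
    - [[0.0, 0.2, 0], 0, 0]
    - [[0.0, 0.25, 0], 0, 0]
    - [[0.0, 0.25, 0], 0, 0]

```text
time: 4.05
ee_pos: [642.3, -16.6, 64.2]
tool_rot: [[-0.987, -0.16, 0.005], [-0.16, 0.985, -0.064], [0.005, -0.064, -0.998]]
force: [10.5, -32.6, -6.9]
opening: 17.4
```

```bash
python3 - <<'E'
from h import *
def ang(p): v=p[:2]-AX; return np.round([*p[:2],np.hypot(*v),np.arctan2(v[1],v[0])],3)
print('hub side',ang(ray('s2',220+125*.45,170+111*.45,101)))
print('hub scene',ang(ray('c2',215+148*.4,190+47*.4,101)))
S=lambda u,v,z:ray('side0',150+u/3,100+v/3,z)
print('bump0',ang(S(329,512,45)),'roller0',ang(S(592,527,40)))
print('bump2',ang(ray('s2',220+274*.45,170+236*.45,45)),'roller2',ang(ray('s2',220+282*.45,170+235*.45,40)))
print('block corners', [ang(S(*q,45)) for q in [(580,553),(618,524),(638,541),(600,560)]])
s=st()
E
python3 - <<'E'
import sys; sys.path.insert(0,'.')
import cv2
a=cv2.imread('pics/s2.png')[240:310,300:400]
cv2.imwrite('pics/s2d.png',cv2.convertScaleAbs(cv2.resize(a,(700,490),interpolation=2),alpha=1.4))
E
```

```text
hub side [481.647  -7.44   59.472   2.997]
hub scene [466.984  -8.901  73.858   3.045]
bump0 [416.532 -64.263 133.032  -2.77 ] roller0 [ 559.379 -148.14   133.482   -1.429]
bump2 [ 549.037 -149.099  133.372   -1.507] roller2 [ 558.537 -147.932  133.159   -1.435]
block corners [array([ 538.121, -165.55 ,  149.569,   -1.587]), array([ 572.321, -157.03 ,  144.575,   -1.349]), array([ 575.353, -174.238,  162.031,   -1.354]), array([ 545.89 , -175.853,  159.944,   -1.537])]
t 4.05 tcp [642.3 -16.6  64.2] F [ 10.5 -32.6  -6.9] op 17.4
[[-0.987, -0.16, 0.005], [-0.16, 0.985, -0.064], [0.005, -0.064, -0.998]] [ 0.13  0.57 -0.26  1.72  0.27  0.88  1.47]
```

View pics/s2d.png

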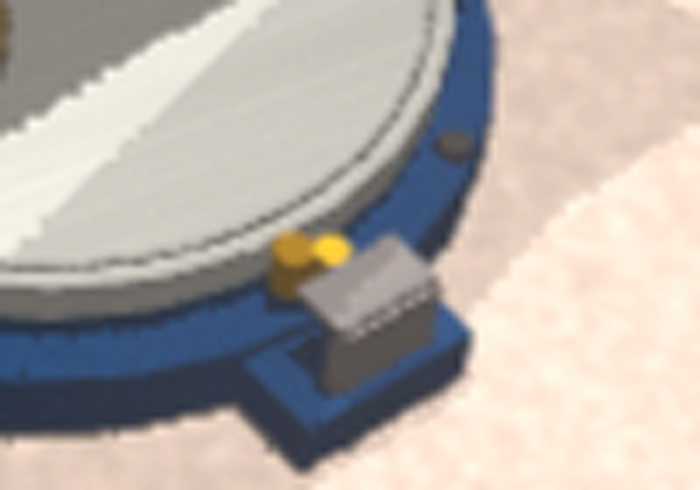

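```bash
python3 - <<'E'
from h import *
snap('wrist','w3');snap('side','s3')
a=cv2.imread('pics/w3.png');b=cv2.imread('pics/s3.png')
m=np.zeros((500,800,3),np.uint8); m[:360,:480]=cv2.resize(a,(480,360)); m[:320,480:]=cv2.resize(b[150:300,250:400],(320,320),interpolation=2)
cv2.imwrite('pics/m3.png',m)
h=cv2.cvtColor(b,cv2.COLOR_BGR2HSV)
for n in('s2','s3'):
    h=cv2.cvtColor(cv2.imread(f'pics/{n}.png'),cv2.COLOR_BGR2HSV)[265:290,330:352]
    y,x=np.nonzero((h[...,0]>15)&(h[...,0]<32)&(h[...,1]>180)); print(n,len(x),x.mean()+330,y.mean()+265)
print(sense()['moment'],sense()['force'])
E
```

```text
s2 25 343.64 275.32
s3 25 343.84 275.08
[-4.71575551 -1.28072525  0.35057504] [  9.25542788 -32.93800865  -7.10713024]
```

View pics/m3.png

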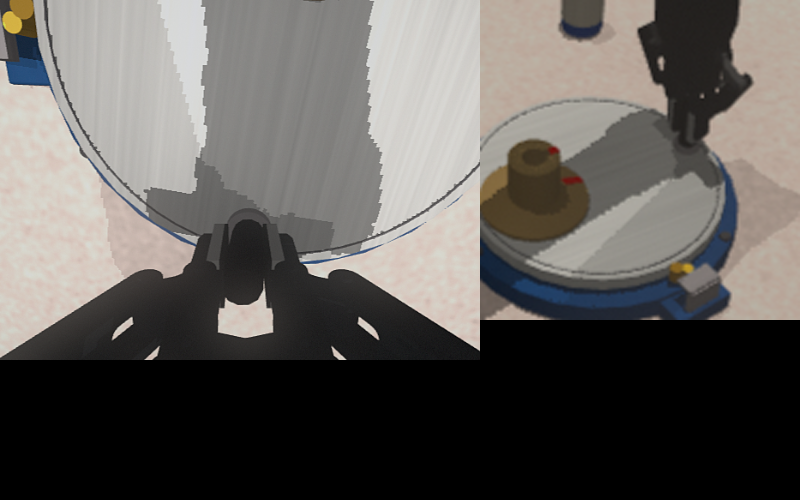

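>>> move_arm:
  moves:
    - [[0.02, 0.3, 0], 0.01, 0]
    - [[0.02, 0.38, 0], 0.01, 0]
    - [[0.02, 0.42, 0], 0.01, 0]
  force: 60

```text
time: 4.53
ee_pos: [639.7, -0.5, 65.0]
tool_rot: [[-0.994, -0.106, 0.014], [-0.107, 0.989, -0.098], [-0.004, -0.099, -0.995]]
force: [9.7, -42.1, 2.0]
opening: 16.8
```

>>> move_arm:
  moves:
    - [[0, 0, 0], 0, 0]
    - [[0, 0.0, 0], 0, 0]
    - [[0, 0.0, 0], 0, 0]

```text
time: 4.9
ee_pos: [639.8, -1.3, 65.1]
tool_rot: [[-0.994, -0.107, 0.014], [-0.107, 0.989, -0.099], [-0.004, -0.1, -0.995]]
force: [1.1, -6.3, -3.5]
opening: 17.1
```

```bash
python3 - <<'E'
from h import *
s=st(); snap('side','s4')
b=cv2.imread('pics/s4.png'); m=np.zeros((500,800,3),np.uint8)
m[:480,:]=cv2.resize(b[180:300,220:420],(800,480),interpolation=2)
cv2.imwrite('pics/m4.png',cv2.convertScaleAbs(m,alpha=1.4))
E
```

```text
t 4.9 tcp [639.8  -1.3  65.1] F [ 1.1 -6.3 -3.5] op 17.1
[[-0.994, -0.107, 0.014], [-0.107, 0.989, -0.099], [-0.004, -0.1, -0.995]] [ 0.07  0.56 -0.24  1.74  0.3   0.88  1.36]
```

View pics/m4.png

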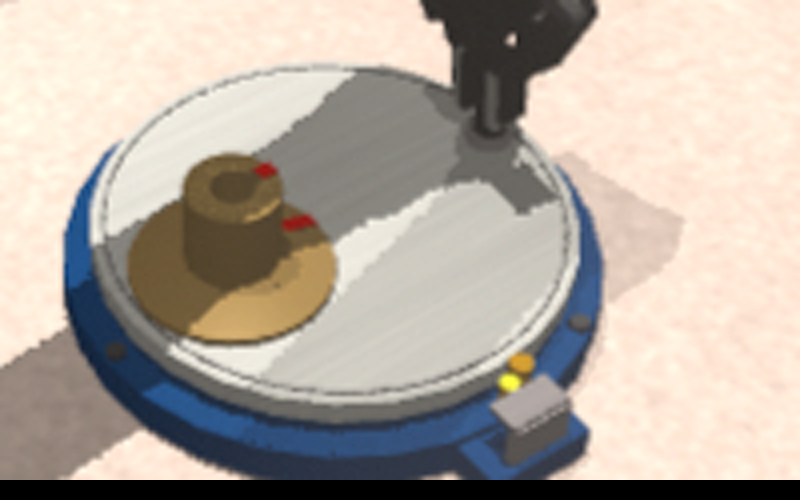

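The bump (522,362) has passed the roller (510,382), so the table is in its detent. Releasing and lifting, then checking the tool's tilt.

>>> move_arm:
  moves:
    - [[0, 0, 0], 0, 0.5]
    - [[0, 0, 0], 0, 0.6]
    - [[0, 0, 0], 0, 0.6]
    - [[0, 0, -0.3], 0, 0.6]
    - [[0, 0, -0.7], 0, 0.8]
  force: 40

```text
time: 5.58
ee_pos: [637.2, 7.4, 148.1]
tool_rot: [[-0.994, -0.108, 0.011], [-0.109, 0.989, -0.1], [0.0, -0.101, -0.995]]
force: [0.5, -0.2, 0.6]
opening: 67.7
```

>>> move_arm:
  moves:
    - [[0, 0, -0.4], 0, 1]
    - [[0, 0, -0.8], 0, 1]
    - [[0, 0, -0.8], 0, 1]

```text
time: 5.95
ee_pos: [639.8, 19.1, 250.3]
tool_rot: [[-0.994, -0.109, 0.023], [-0.111, 0.989, -0.099], [-0.012, -0.101, -0.995]]
force: [0.2, -0.8, -0.4]
opening: 85.6
```

```bash
cat >> h.py <<'E'
def to(*targets, yaw=None):
    s=st(); R=np.array(s['tool_rot'])
    for t in targets: print(np.round(R.T@(np.array(t)-s['ee_pos'])/120,3))
    if yaw is not None:
        cur=np.arctan2(R[1,1],R[0,1]); d=(yaw-cur+np.pi/2)%np.pi-np.pi/2; print('turn',round(-d/np.pi,3))
E
python3 - <<'E'
from h import *
print(ray('s4',278.3,227,101))
to((476,-26,180),(476,-26,120),(476,-26,67))
E
```

```text
[475.82354164 -26.74697017 101.        ]
t 5.95 tcp [639.8  19.1 250.3] F [ 0.2 -0.8 -0.4] op 85.6
[[-0.994, -0.109, 0.023], [-0.111, 0.989, -0.099], [-0.012, -0.101, -0.995]] [ 0.08  0.36 -0.28  1.61  0.21  1.19  1.42]
[ 1.405 -0.164  0.588]
[ 1.411 -0.114  1.086]
[ 1.416 -0.069  1.525]
```

>>> move_arm:
  moves:
    - [[0.45, -0.05, 0.1], 0, 1]
    - [[0.9, -0.1, 0.3], 0, 1]
    - [[1.0, -0.14, 0.4], 0, 1]
    - [[1.0, -0.14, 0.4], 0, 1]

```text
time: 6.45
ee_pos: [521.9, -16.4, 201.4]
tool_rot: [[-0.994, -0.109, 0.02], [-0.11, 0.989, -0.099], [-0.009, -0.101, -0.995]]
force: [0.6, -0.5, 0.9]
opening: 85.4
```

```bash
python3 - <<'E'
from h import *
to((476,-27,140),(476,-27,120),(476,-27,67))
E
```

```text
t 6.45 tcp [521.9 -16.4 201.4] F [ 0.6 -0.5  0.9] op 85.4
[[-0.994, -0.109, 0.02], [-0.11, 0.989, -0.099], [-0.009, -0.101, -0.995]] [ 0.15  0.18 -0.29  1.94  0.18  1.03  1.46]
[0.395 0.006 0.51 ]
[0.396 0.022 0.676]
[0.401 0.067 1.115]
```

>>> move_arm:
  moves:
    - [[0.395, 0.006, 0.4], 0, 1]
    - [[0.396, 0.02, 0.65], 0, 1]
    - [[0.4, 0.05, 0.9], 0, 1]
    - [[0.4, 0.055, 0.99], 0, 1]
    - [[0.4, 0.055, 0.99], 0, 0.85]

```text
time: 7.08
ee_pos: [477.6, -26.3, 82.3]
tool_rot: [[-0.994, -0.109, 0.021], [-0.111, 0.989, -0.099], [-0.01, -0.101, -0.995]]
force: [0.2, 0.2, 0.4]
opening: 72.8
```

```bash
python3 - <<'E'
from h import *
to((476,-27,67))
E
```

```text
t 7.08 tcp [477.6 -26.3  82.3] F [0.2 0.2 0.4] op 72.8
[[-0.994, -0.109, 0.021], [-0.111, 0.989, -0.099], [-0.01, -0.101, -0.995]] [ 0.15  0.27 -0.27  2.13  0.25  0.76  1.38]
[0.015 0.009 0.127]
```

Descended around the hub without contact. Next: close on the boss, then pull towards −y, which drives the table against its stop and rights the tool.

>>> move_arm:
  moves:
    - [[0.015, 0.0, 0.12], 0, 0.7]
    - [[0.015, 0.0, 0.12], 0, 0.3]
    - [[0.015, 0.0, 0.12], 0, 0.3]
    - [[0.015, 0.0, 0.12], 0, 0.3]
  force: 40

```text
time: 7.58
ee_pos: [477.4, -24.8, 68.5]
tool_rot: [[-0.994, -0.11, 0.025], [-0.111, 0.989, -0.094], [-0.014, -0.096, -0.995]]
force: [0.5, 5.9, 0.3]
opening: 48.3
```

>>> move_arm:
  moves:
    - [[0, -0.1, 0], 0, 0.3]
    - [[0, -0.2, 0], 0, 0.3]
    - [[0, -0.25, 0], 0, 0.3]
    - [[0, -0.25, 0], 0, 0.3]

```text
time: 8.07
ee_pos: [477.8, -25.0, 68.0]
tool_rot: [[-0.992, -0.126, 0.022], [-0.128, 0.99, -0.061], [-0.014, -0.064, -0.998]]
force: [-5.2, 49.0, -6.9]
opening: 47.8
```

>>> move_arm:
  moves:
    - [[0, -0.2, 0], 0, 0.3]
    - [[0, -0.27, 0], 0, 0.3]
    - [[0, -0.27, 0], 0, 0.3]

```text
time: 8.45
ee_pos: [478.3, -24.2, 67.1]
tool_rot: [[-0.989, -0.146, 0.017], [-0.146, 0.989, -0.026], [-0.013, -0.028, -1.0]]
force: [-6.4, 56.1, -5.1]
opening: 47.6
```

>>> move_arm:
  moves:
    - [[0, -0.2, 0], 0, 0.3]
    - [[0, -0.27, 0], 0, 0.3]
    - [[0, -0.27, 0], 0, 0.3]

```text
time: 8.82
ee_pos: [478.5, -23.3, 66.2]
tool_rot: [[-0.986, -0.167, 0.008], [-0.167, 0.986, 0.009], [-0.01, 0.007, -1.0]]
force: [-8.0, 55.0, 2.3]
opening: 47.2
```

>>> move_arm:
  moves:
    - [[0, 0, 0], 0, 0.3]
    - [[0, 0, 0], 0, 0.3]

```text
time: 9.07
ee_pos: [477.7, -21.8, 66.2]
tool_rot: [[-0.985, -0.173, 0.007], [-0.172, 0.985, 0.008], [-0.008, 0.007, -1.0]]
force: [-2.0, 6.2, 1.6]
opening: 47.1
```

>>> move_arm:
  moves:
    - [[0, 0, 0], 0, 0.3]
    - [[0, 0, 0], 0, 0.3]

```text
time: 9.32
ee_pos: [477.7, -21.8, 66.2]
tool_rot: [[-0.985, -0.173, 0.007], [-0.173, 0.985, 0.008], [-0.008, 0.007, -1.0]]
force: [-0.3, 4.8, -0.2]
opening: 46.8
```

Tilt is gone. I'll measure the hub along the other axis by regripping a quarter turn round, which is concentric, so I can turn in place.

>>> move_arm:
  moves:
    - [[0, 0, 0], 0, 1]
    - [[0, 0, -0.02], 0, 1]
    - [[0, 0, -0.02], 0, 1]
    - [[0, 0, -0.02], 0.05, 1]
    - [[0, 0, -0.02], 0.1, 1]

```text
time: 9.95
ee_pos: [477.9, -22.4, 68.7]
tool_rot: [[-0.989, 0.146, 0.007], [0.146, 0.989, 0.008], [-0.006, 0.009, -1.0]]
force: [0.5, -0.5, -0.1]
opening: 85.2
```

>>> move_arm:
  moves:
    - [[0, 0, 0], 0.06, 1]
    - [[0, 0, 0], 0.12, 1]
    - [[0, 0, 0], 0.18, 1]
    - [[0, 0, 0], 0.23, 1]
    - [[0, 0, 0], 0.28, 1]

```text
time: 10.58
ee_pos: [478.0, -23.0, 68.9]
tool_rot: [[-0.513, 0.858, 0.007], [0.858, 0.513, 0.008], [0.003, 0.01, -1.0]]
force: [-0.6, 0.2, 0.6]
opening: 85.5
```

```bash
python3 - <<'E'
from h import *
to((477.5,-23,66),yaw=0.13)
E
```

```text
t 10.57 tcp [478.  -23.   68.9] F [-0.6  0.2  0.6] op 85.5
[[-0.513, 0.858, 0.007], [0.858, 0.513, 0.008], [0.003, 0.01, -1.0]] [ 0.06  0.29 -0.1   2.13  0.03  0.72  0.48]
[ 0.002 -0.004  0.024]
turn 0.13
```

>>> move_arm:
  moves:
    - [[0, 0, 0.02], 0.06, 0.9]
    - [[0, 0, 0.02], 0.13, 0.7]
    - [[0, 0, 0.02], 0.13, 0.3]
    - [[0, 0, 0.02], 0.13, 0.3]
    - [[0, 0, 0.02], 0.13, 0.3]
  force: 25

```text
time: 11.2
ee_pos: [476.0, -23.3, 66.5]
tool_rot: [[-0.131, 0.991, 0.003], [0.991, 0.131, 0.008], [0.007, 0.004, -1.0]]
force: [-3.6, -0.3, 4.6]
opening: 47.2
```

>>> move_arm:
  moves:
    - [[0, 0, 0], 0, 0.3]
    - [[0, 0, 0], 0, 0.3]

```text
time: 11.45
ee_pos: [476.0, -23.3, 66.6]
tool_rot: [[-0.132, 0.991, 0.003], [0.991, 0.132, 0.008], [0.007, 0.004, -1.0]]
force: [-0.9, -0.1, 0.3]
opening: 47.3
```

```bash
python3 - <<'E'
from h import *
s=st(); R=np.array(s['tool_rot']); p=np.array(s['ee_pos'])-18.7*R[:,2]
y2=R[:2,1]; a2=p[:2]@y2
R1=np.array([-.173,.985]); a1=np.array([477.7,-21.7])@R1
print('hub',np.linalg.solve(np.array([R1,y2]),[a1,a2]), 'yaw',np.arctan2(y2[1],y2[0]))
E
```

```text
t 11.45 tcp [476.  -23.3  66.6] F [-0.9 -0.1  0.3] op 47.3
[[-0.132, 0.991, 0.003], [0.991, 0.132, 0.008], [0.007, 0.004, -1.0]] [-0.01  0.29 -0.03  2.13  0.    0.72  0.1 ]
hub [475.76480147 -22.03988766] yaw 0.13229050722250826
```

>>> move_arm:
  moves:
    - [[0, 0, 0], 0, 1]
    - [[0, 0, 0], 0, 1]
    - [[0, 0, -0.4], 0, 1]
    - [[0, 0, -0.8], 0, 1]
    - [[0, 0, -1], 0, 1]

```text
time: 12.08
ee_pos: [477.6, -24.4, 189.7]
tool_rot: [[-0.132, 0.991, 0.008], [0.991, 0.132, 0.008], [0.007, 0.009, -1.0]]
force: [1.0, 0.2, 0.1]
opening: 85.5
```

>>> move_arm:
  moves:
    - [[0.3, 0.05, -0.4], 0, 1]
    - [[0.7, 0.1, -0.6], 0, 1]
    - [[1, 0.15, -0.6], 0, 1]

```text
time: 12.45
ee_pos: [481.0, 99.0, 266.1]
tool_rot: [[-0.134, 0.991, 0.015], [0.991, 0.133, 0.01], [0.008, 0.016, -1.0]]
force: [0.5, 0.2, -1.2]
opening: 85.3
```

>>> move_arm:
  moves:
    - [[0.5, 0.07, 0], 0, 1]
    - [[1, 0.15, 0], 0, 1]
    - [[1, 0.15, 0], 0, 1]

```text
time: 12.82
ee_pos: [481.1, 227.6, 267.8]
tool_rot: [[-0.145, 0.989, 0.015], [0.989, 0.145, 0.014], [0.011, 0.017, -1.0]]
force: [-0.9, 0.5, -0.5]
opening: 85.5
```

```bash
python3 - <<'E'
from h import *
to((491,315,250),(491,336,250))
E
```

```text
t 12.82 tcp [481.1 227.6 267.8] F [-0.9  0.5 -0.5] op 85.5
[[-0.145, 0.989, 0.015], [0.989, 0.145, 0.014], [0.011, 0.017, -1.0]] [-0.29  0.13 -0.25  1.84  0.03  1.15 -0.4 ]
[0.707 0.184 0.159]
[0.88  0.21  0.161]
```

>>> move_arm:
  moves:
    - [[0.4, 0.1, 0.05], 0, 1]
    - [[0.65, 0.18, 0.1], 0, 1]
    - [[0.65, 0.18, 0.1], 0, 1]
    - [[0.65, 0.18, 0.1], 0, 1]

```text
time: 13.32
ee_pos: [491.9, 306.1, 256.7]
tool_rot: [[-0.143, 0.99, 0.015], [0.99, 0.143, 0.012], [0.009, 0.017, -1.0]]
force: [0.9, -0.1, -0.6]
opening: 85.5
```

```bash
python3 - <<'E'
from h import *
st(); snap('wrist','w5'); print(proj('w5',(491,337,158)))
a=cv2.imread('pics/w5.png')
cv2.imwrite('pics/w5c.png',cv2.resize(a[60:280,150:430],(763,600),interpolation=2))
E
```

```text
t 13.32 tcp [491.9 306.1 256.7] F [ 0.9 -0.1 -0.6] op 85.5
[[-0.143, 0.99, 0.015], [0.99, 0.143, 0.012], [0.009, 0.017, -1.0]] [-0.38  0.23 -0.29  1.75  0.07  1.15 -0.54]
[289.12360882 171.58655767]
```

View pics/w5c.png

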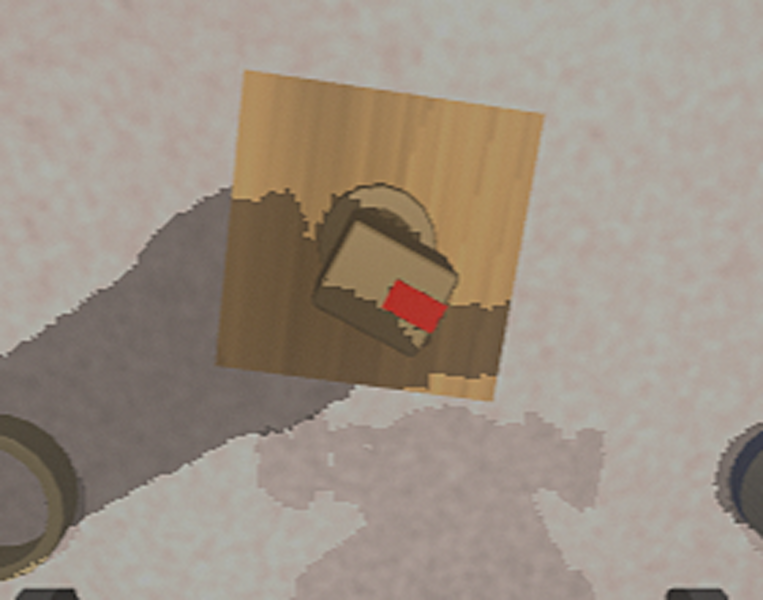

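The block top is centred at crop (386,287), corners (357,221), (458,275), (415,355), (315,298), with the red key line towards lower right.

```bash
python3 - <<'E'
from h import *
W=lambda u,v:ray('w5',150+u/2.725,60+v/2.727,158)[:2]
c=[W(*q) for q in[(357,221),(458,275),(415,355),(315,298)]]
m=np.mean(c,0); e1=c[1]-c[0];e2=c[2]-c[3]; k=e1+e2; f=(c[0]-c[3])+(c[1]-c[2])
print('centre',m,'sizes',np.hypot(*e1),np.hypot(*e2),np.hypot(*f)/2,'xang',np.arctan2(k[1],k[0]),'yang',np.arctan2(f[1],f[0]),'red',W(414,307)-m)
x=np.arctan2(k[1],k[0])
to((*m,210),(*m,160),(*m,120),yaw=x+np.pi/2)
E
```

```text
centre [492.210219   341.31156963] sizes 28.227677871107584 29.02036768380878 22.17048454400456 xang -0.3643187722555764 yang 1.2234335508984011 red [ 7.5154002  -3.76536253]
t 13.38 tcp [492.1 305.7 256.9] F [-0.6  0.3  0.4] op 85.4
[[-0.142, 0.99, 0.016], [0.99, 0.142, 0.012], [0.01, 0.017, -1.0]] [-0.38  0.23 -0.29  1.75  0.07  1.15 -0.54]
[0.29  0.036 0.394]
[0.286 0.029 0.811]
[0.283 0.023 1.144]
turn -0.339
```

>>> move_arm:
  moves:
    - [[0.1, 0.02, 0.1], -0.06, 1]
    - [[0.2, 0.03, 0.2], -0.12, 1]
    - [[0.28, 0.033, 0.3], -0.175, 1]
    - [[0.28, 0.033, 0.35], -0.23, 1]
    - [[0.28, 0.033, 0.35], -0.285, 1]

```text
time: 14.0
ee_pos: [492.4, 337.5, 214.6]
tool_rot: [[-0.863, 0.505, 0.015], [0.505, 0.863, 0.01], [-0.008, 0.016, -1.0]]
force: [1.1, 0.9, -0.3]
opening: 85.2
```

>>> move_arm:
  moves:
    - [[0, 0, 0], -0.055, 1]
    - [[0, 0, 0], -0.055, 1]

```text
time: 14.25
ee_pos: [493.3, 335.2, 214.7]
tool_rot: [[-0.935, 0.354, 0.016], [0.354, 0.935, 0.009], [-0.012, 0.014, -1.0]]
force: [0.4, 0.1, 0.3]
opening: 85.5
```

```bash
python3 - <<'E'
from h import *
to((492.2,340,170),(492.2,340,120),yaw=-.364+np.pi/2)
E
```

```text
t 14.25 tcp [493.3 335.2 214.7] F [0.4 0.1 0.3] op 85.5
[[-0.935, 0.354, 0.016], [0.354, 0.935, 0.009], [-0.012, 0.014, -1.0]] [-0.3   0.32 -0.44  1.74  0.16  1.09  0.42]
[0.028 0.029 0.373]
[0.032 0.024 0.789]
turn 0.001
```

>>> move_arm:
  moves:
    - [[0.02, 0.028, 0.25], 0, 1]
    - [[0.02, 0.026, 0.5], 0, 1]
    - [[0.02, 0.024, 0.72], 0, 1]
    - [[0.02, 0.024, 0.77], 0, 0.8]
    - [[0.02, 0.024, 0.77], 0, 0.5]

```text
time: 14.88
ee_pos: [494.0, 339.1, 122.7]
tool_rot: [[-0.934, 0.356, 0.016], [0.356, 0.934, 0.008], [-0.012, 0.014, -1.0]]
force: [0.2, 0.5, -0.5]
opening: 51.7
```

>>> move_arm:
  moves:
    - [[0, 0, 0.0], 0, 0.3]
    - [[0, 0, 0.0], 0, 0.1]
    - [[0, 0, 0.0], 0, 0.0]
    - [[0, 0, 0.0], 0, 0.0]
    - [[0, 0, 0], 0, 0]
  force: 70

```text
time: 15.5
ee_pos: [495.0, 339.4, 124.5]
tool_rot: [[-0.934, 0.356, 0.018], [0.357, 0.934, 0.009], [-0.014, 0.015, -1.0]]
force: [-0.8, -1.4, 6.1]
opening: 23.0
```

>>> move_arm:
  moves:
    - [[0, 0, -0.3], 0, 0]
    - [[0, 0, -0.6], 0, 0]
    - [[0, 0, -1], 0, 0]
    - [[0, 0, -1], 0, 0]

```text
time: 16.0
ee_pos: [495.1, 340.8, 249.2]
tool_rot: [[-0.934, 0.356, 0.027], [0.357, 0.934, 0.015], [-0.019, 0.023, -1.0]]
force: [-0.4, 1.1, -2.3]
opening: 23.3
```

```bash
python3 - <<'E'
from h import *
s=st(); w=snap('wrist','w6'); R=np.array(s['tool_rot'])
g=s['ee_pos']+R@[0,0,-37]; print('proj block top centre if centred',proj('w6',g))
a=cv2.imread('pics/w6.png'); a=cv2.convertScaleAbs(a[220:420,140:420],alpha=1.4); cv2.imwrite('pics/w6c.png',cv2.resize(a,(784,560),interpolation=2))
E
```

```text
t 16.0 tcp [495.1 340.8 249.2] F [-0.4  1.1 -2.3] op 23.3
[[-0.934, 0.356, 0.027], [0.357, 0.934, 0.015], [-0.019, 0.023, -1.0]] [-0.3   0.29 -0.45  1.71  0.15  1.14  0.42]
proj block top centre if centred [283.46184848 331.28746819]
```

View pics/w6c.png

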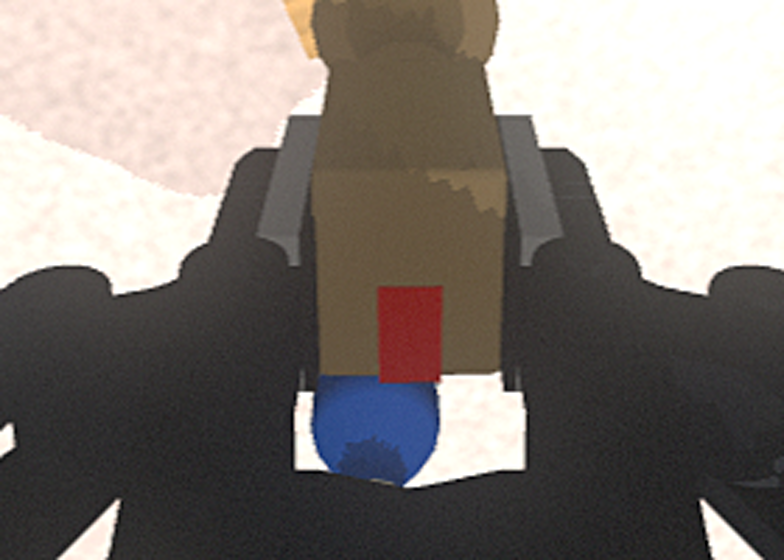

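```bash
python3 - <<'E'
from h import *
from scipy.optimize import least_squares
s=sense(); R=np.array(s['tool_rot']); p=np.array(s['ee_pos'])
tgt=np.array([140+409/2.8,280,140+410/2.8,353.6])
def f(x): return np.r_[proj('w6',p+R@[x[0]+15,x[2],x[1]]),proj('w6',p+R@[x[0]-15,x[2],x[1]])]-tgt
r=least_squares(f,[0,-37,0]); print(r.x,r.fun)
# hold measured hub; desired TCP with yaw 0.133+pi/2
print('grip pt off x',r.x[0])
th=.133; tx=np.array([-np.cos(th),-np.sin(th)]); hub=np.array([475.8,-22.0])
t=hub-tx*r.x[0]; print('TCP target',t)
to((*t,249),yaw=th+np.pi/2)
E
```

```text
[  1.54617563 -35.73640447   2.79336904] [ 1.74526250e-01  1.30573464e-05 -1.87183675e-01 -1.33373568e-05]
grip pt off x 1.5461756330247327
TCP target [477.33252063 -21.79496437]
t 16.05 tcp [493.6 339.3 246.1] F [-0.8  0.2 -1.8] op 23.3
[[-0.934, 0.356, 0.022], [0.357, 0.934, 0.011], [-0.016, 0.018, -1.0]] [-0.3   0.3  -0.45  1.71  0.15  1.14  0.42]
[-0.947 -2.859 -0.061]
turn -0.158
```

>>> move_arm:
  moves:
    - [[-0.08, -0.24, 0], -0.02, 0]
    - [[-0.16, -0.48, 0], -0.04, 0]
    - [[-0.24, -0.72, 0], -0.06, 0]
    - [[-0.316, -0.95, 0], -0.08, 0]
    - [[-0.316, -0.95, 0], -0.08, 0]

```text
time: 16.68
ee_pos: [487.3, 214.6, 241.5]
tool_rot: [[-0.993, 0.118, 0.017], [0.119, 0.993, 0.007], [-0.016, 0.009, -1.0]]
force: [-0.8, 0.7, -1.1]
opening: 23.1
```

```bash
python3 - <<'E'
from h import *
to((478.3,-21.7,246),yaw=.133+np.pi/2)
E
```

```text
t 16.68 tcp [487.3 214.6 241.5] F [-0.8  0.7 -1.1] op 23.1
[[-0.993, 0.118, 0.017], [0.119, 0.993, 0.007], [-0.016, 0.009, -1.0]] [-0.1   0.17 -0.43  1.86  0.08  1.11  0.89]
[-0.16  -1.964 -0.053]
turn -0.08
```

>>> move_arm:
  moves:
    - [[-0.02, -0.24, -0.03], -0.02, 0]
    - [[-0.04, -0.48, -0.05], -0.04, 0]
    - [[-0.06, -0.74, -0.05], -0.06, 0]
    - [[-0.08, -0.98, -0.05], -0.08, 0]
    - [[-0.08, -0.98, -0.05], -0.08, 0]

```text
time: 17.3
ee_pos: [481.7, 94.1, 244.5]
tool_rot: [[-0.992, -0.127, 0.013], [-0.127, 0.992, 0.006], [-0.014, 0.004, -1.0]]
force: [-0.1, 0.7, -2.7]
opening: 23.2
```

```bash
python3 - <<'E'
from h import *
to((478.3,-21.7,230),yaw=.133+np.pi/2)
E
```

```text
t 17.3 tcp [481.7  94.1 244.5] F [-0.1  0.7 -2.7] op 23.2
[[-0.992, -0.127, 0.013], [-0.127, 0.992, 0.006], [-0.014, 0.004, -1.0]] [ 0.08  0.08 -0.37  1.95  0.03  1.1   1.4 ]
[ 0.153 -0.954  0.115]
turn -0.002
```

>>> move_arm:
  moves:
    - [[0.04, -0.24, 0], 0, 0]
    - [[0.08, -0.48, 0], 0, 0]
    - [[0.12, -0.74, 0], 0, 0]
    - [[0.153, -0.954, 0.1], 0, 0]
    - [[0.153, -0.954, 0.15], 0, 0]

```text
time: 17.92
ee_pos: [477.4, -22.6, 224.0]
tool_rot: [[-0.992, -0.124, 0.01], [-0.124, 0.992, 0.006], [-0.011, 0.004, -1.0]]
force: [-1.1, -0.3, -2.5]
opening: 22.9
```

>>> move_arm:
  moves:
    - [[0, 0, 0], 0, 0]
    - [[0, 0, 0], 0, 0]

```text
time: 18.18
ee_pos: [477.5, -20.6, 223.7]
tool_rot: [[-0.992, -0.127, 0.01], [-0.127, 0.992, 0.006], [-0.011, 0.005, -1.0]]
force: [0.5, 0.2, -1.7]
opening: 23.3
```

```bash
python3 - <<'E'
from h import *
to((478.3,-21.7,210),(478.3,-21.7,196),yaw=.133+np.pi/2)
s=sense();R=np.array(s['tool_rot']);p=np.array(s['ee_pos'])
snap('side','s7');snap('scene','c7')
e=p+R@[2.5,0,104.5]; e[2]=p[2]-104.5
print('shaft end est',e, 'tilt')
a=cv2.imread('pics/s7.png')[160:260,240:340];b=cv2.imread('pics/c7.png')[150:250,230:330]
m=np.hstack([cv2.resize(x,(400,400),interpolation=2) for x in(a,b)]); cv2.imwrite('pics/m7.png',cv2.convertScaleAbs(m,alpha=1.5))
E
```

```text
t 18.18 tcp [477.5 -20.6 223.7] F [ 0.5  0.2 -1.7] op 23.3
[[-0.992, -0.127, 0.01], [-0.127, 0.992, 0.006], [-0.011, 0.005, -1.0]] [ 0.21  0.07 -0.26  2.    0.01  1.06  1.64]
[-0.005 -0.01   0.114]
[-0.003 -0.011  0.231]
turn -0.002
shaft end est [476.01680731 -20.29375801 119.1921452 ] tilt
```

>>> move_arm:
  moves:
    - [[-0.005, -0.01, 0.05], 0, 0]
    - [[-0.005, -0.01, 0.12], 0, 0]
    - [[-0.004, -0.01, 0.17], 0, 0]
    - [[-0.003, -0.011, 0.23], 0, 0]
    - [[-0.003, -0.011, 0.23], 0, 0]

```text
time: 18.9
ee_pos: [478.2, -21.9, 195.8]
tool_rot: [[-0.992, -0.126, 0.01], [-0.126, 0.992, 0.007], [-0.011, 0.005, -1.0]]
force: [-0.9, 0.8, -2.0]
opening: 23.4
```

The shaft end is in the bore with no side force. Pushing on towards the key.

>>> move_arm:
  moves:
    - [[0, 0, 0.04], 0, 0]
    - [[0, 0, 0.08], 0, 0]
    - [[0, 0, 0.12], 0, 0]
    - [[0, 0, 0.14], 0, 0]
    - [[0, 0, 0.14], 0, 0]

```text
time: 19.52
ee_pos: [478.3, -21.9, 178.7]
tool_rot: [[-0.992, -0.126, 0.009], [-0.126, 0.992, 0.007], [-0.01, 0.005, -1.0]]
force: [-0.5, 0.1, -2.5]
opening: 23.4
```

Key slipped in first time. Pressing home against the spring.

>>> move_arm:
  moves:
    - [[0, 0, 0.04], 0, 0]
    - [[0, 0, 0.08], 0, 0]
    - [[0, 0, 0.11], 0, 0]
    - [[0, 0, 0.13], 0, 0]
    - [[0, 0, 0.13], 0, 0]
  force: 90

```text
time: 20.15
ee_pos: [479.3, -21.9, 165.5]
tool_rot: [[-0.992, -0.126, 0.01], [-0.126, 0.992, 0.006], [-0.011, 0.005, -1.0]]
force: [-4.5, 0.3, 12.2]
opening: 23.0
```

>>> move_arm:
  moves:
    - [[0.005, 0, 0.08], 0, 0]
    - [[0.005, 0, 0.12], 0, 0]
    - [[0.005, 0, 0.14], 0, 0]
    - [[0.005, 0, 0.14], 0, 0]

```text
time: 20.65
ee_pos: [487.7, -22.3, 164.4]
tool_rot: [[-0.992, -0.125, 0.026], [-0.125, 0.992, 0.003], [-0.026, -0.0, -1.0]]
force: [-19.5, -1.1, 67.9]
opening: 22.9
```

```bash
python3 - <<'E'
from h import *
st();snap('side','s8');snap('scene','c8')
a=cv2.imread('pics/s8.png')[175:255,235:335];b=cv2.imread('pics/c8.png')[150:230,230:330]
m=np.hstack([cv2.resize(x,(400,320),interpolation=2) for x in(a,b)]); cv2.imwrite('pics/m8.png',cv2.convertScaleAbs(m,alpha=1.6))
E
```

```text
t 20.65 tcp [487.7 -22.3 164.4] F [-19.5  -1.1  67.9] op 22.9
[[-0.992, -0.125, 0.026], [-0.125, 0.992, 0.003], [-0.026, -0.0, -1.0]] [ 0.2   0.15 -0.26  2.05  0.05  0.92  1.62]
```

View pics/m8.png

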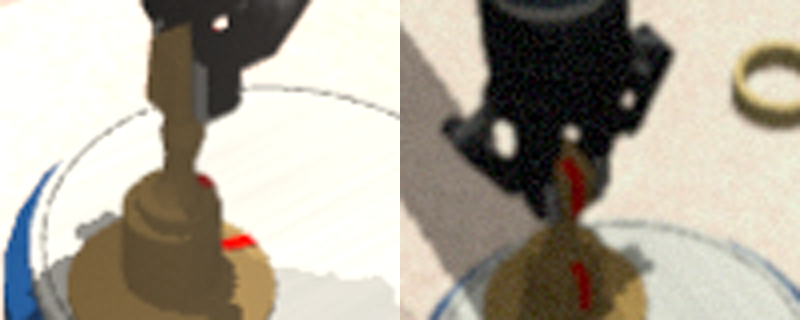

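The collar is seated on the hub in both views and the red marks line up, but that push was too hard (68 N) and the pads slid about 8 mm along the block. Relaxing to a moderate push without side load.

>>> move_arm:
  moves:
    - [[0.0, 0, 0.03], 0, 0]
    - [[0.0, 0, 0.03], 0, 0]
    - [[0, 0, 0.03], 0, 0]
    - [[0, 0, 0.03], 0, 0]

```text
time: 21.25
ee_pos: [487.8, -22.2, 164.8]
tool_rot: [[-0.992, -0.125, 0.025], [-0.125, 0.992, 0.002], [-0.025, -0.001, -1.0]]
force: [-9.3, 0.1, 22.9]
opening: 22.6
```

>>> move_arm:
  moves:
    - [[0.025, 0, 0.03], 0, 0]
    - [[0.025, 0, 0.03], 0, 0]
    - [[0.025, 0, 0.03], 0, 0]
    - [[0.025, 0, 0.03], 0, 0]

```text
time: 21.75
ee_pos: [487.1, -22.3, 164.8]
tool_rot: [[-0.992, -0.125, 0.029], [-0.125, 0.992, 0.002], [-0.029, -0.002, -1.0]]
force: [-5.5, 1.5, 15.6]
opening: 22.5
```

```bash
python3 - <<'E'
from h import *
st(); snap('side','s9'); snap('scene','c9')
for f,o,k in(('s9',(235,175),0),('c9',(230,150),400)):
    print(f,[np.round((proj(f,(475.8,-22,z))-o)*4+[k,0]).tolist() for z in (101,109,120,140,163,199)])
    print(' if tilted .06 +x',[np.round((proj(f,(475.8+.06*(z-101),-22,z))-o)*4+[k,0]).tolist() for z in (140,163,199)])
# row-wise bronze extents in side view (hue/brightness) 
for f,x0,x1,y0,y1 in(('s9',262,300,170,228),):
    h=cv2.cvtColor(cv2.imread(f'pics/{f}.png'),cv2.COLOR_BGR2HSV)
    for v in range(y0,y1,4):
        r=h[v,x0:x1]; i=np.nonzero((r[:,0]>10)&(r[:,0]<28)&(r[:,1]>70)&(r[:,2]>35))[0]
        if len(i): print(v,x0+i.min(),x0+i.max(),len(i))
E
```

```text
t 21.75 tcp [487.1 -22.3 164.8] F [-5.5  1.5 15.6] op 22.5
[[-0.992, -0.125, 0.029], [-0.125, 0.992, 0.002], [-0.029, -0.002, -1.0]] [ 0.2   0.15 -0.26  2.05  0.05  0.91  1.62]
s9 [[168.0, 202.0], [169.0, 190.0], [169.0, 173.0], [169.0, 141.0], [170.0, 103.0], [170.0, 42.0]]
 if tilted .06 +x [[174.0, 139.0], [177.0, 101.0], [182.0, 38.0]]
c9 [[563.0, 254.0], [563.0, 246.0], [562.0, 235.0], [561.0, 214.0], [560.0, 190.0], [557.0, 150.0]]
 if tilted .06 +x [[563.0, 217.0], [563.0, 194.0], [562.0, 157.0]]
182 276 282 7
186 272 282 11
190 272 282 11
194 272 282 11
198 271 282 12
202 275 282 8
206 275 284 10
210 276 284 9
214 276 282 7
218 273 284 12
222 268 288 21
226 266 289 24
```

Image check suggests the pillar leans a little towards +x from that slide. I'll release so the bore uprights it, regrip centred, and press more gently.

>>> move_arm:
  moves:
    - [[0, 0, -0.02], 0, 0.3]
    - [[0, 0, -0.05], 0, 0.6]
    - [[0.04, 0.006, -0.06], 0, 0.6]
    - [[0.087, 0.013, -0.06], 0, 0.6]
    - [[0.087, 0.013, -0.06], 0, 0.6]
  force: 60

```text
time: 22.48
ee_pos: [475.3, -22.1, 171.1]
tool_rot: [[-0.992, -0.125, 0.027], [-0.125, 0.992, 0.002], [-0.027, -0.002, -1.0]]
force: [0.5, 0.8, -0.1]
opening: 50.9
```

```bash
python3 - <<'E'
from h import *
to((476.3,-22,172),yaw=.133+np.pi/2); snap('side','s10')
for f,x0,x1,y0,y1 in(('s10',262,300,170,228),):
    h=cv2.cvtColor(cv2.imread(f'pics/{f}.png'),cv2.COLOR_BGR2HSV)
    for v in range(y0,y1,4):
        r=h[v,x0:x1]; i=np.nonzero((r[:,0]>10)&(r[:,0]<28)&(r[:,1]>70)&(r[:,2]>35))[0]
        if len(i): print(v,x0+i.min(),x0+i.max(),len(i))
E
```

```text
t 22.48 tcp [475.3 -22.1 171.1] F [ 0.5  0.8 -0.1] op 50.9
[[-0.992, -0.125, 0.027], [-0.125, 0.992, 0.002], [-0.027, -0.002, -1.0]] [ 0.2   0.12 -0.26  2.07  0.04  0.93  1.62]
[-0.009 -0.    -0.007]
turn -0.002
182 267 275 9
186 266 280 15
190 266 281 16
194 267 280 14
198 268 280 13
202 272 280 9
206 272 281 10
210 273 280 8
214 273 281 9
218 268 286 18
222 267 286 20
226 266 289 24
```

Confirmed: neck is now centred over the hub (276.5 vs 277.5 px; before 280). Gripping and pressing again.

>>> move_arm:
  moves:
    - [[-0.005, 0, 0], 0, 0.3]
    - [[-0.005, 0, 0], 0, 0]
    - [[-0.005, 0, 0], 0, 0]
    - [[-0.005, 0, 0], 0, 0]
    - [[-0.005, 0, 0], 0, 0]
  force: 90

```text
time: 23.15
ee_pos: [476.4, -22.1, 171.5]
tool_rot: [[-0.992, -0.125, 0.028], [-0.125, 0.992, 0.002], [-0.028, -0.002, -1.0]]
force: [0.3, -0.6, 1.5]
opening: 22.6
```

>>> move_arm:
  moves:
    - [[0.0, 0, 0.03], 0, 0]
    - [[0.005, 0, 0.06], 0, 0]
    - [[0.01, 0, 0.08], 0, 0]
    - [[0.015, 0, 0.1], 0, 0]
    - [[0.015, 0, 0.1], 0, 0]

```text
time: 23.78
ee_pos: [476.5, -22.2, 162.6]
tool_rot: [[-0.992, -0.125, 0.031], [-0.125, 0.992, 0.001], [-0.031, -0.003, -1.0]]
force: [-5.7, -0.1, 18.7]
opening: 22.8
```

>>> move_arm:
  moves:
    - [[0.02, 0, 0.045], 0, 0]
    - [[0.02, 0, 0.045], 0, 0]
    - [[0.02, 0, 0.045], 0, 0]
    - [[0.02, 0, 0.045], 0, 0]

```text
time: 24.28
ee_pos: [476.5, -22.2, 162.5]
tool_rot: [[-0.992, -0.125, 0.034], [-0.125, 0.992, 0.001], [-0.034, -0.004, -0.999]]
force: [-9.4, 0.6, 29.2]
opening: 23.2
```

```bash
python3 - <<'E'
from h import *
st(); snap('side','s11')
for f,x0,x1,y0,y1 in(('s11',262,300,182,230),):
    h=cv2.cvtColor(cv2.imread(f'pics/{f}.png'),cv2.COLOR_BGR2HSV)
    for v in range(y0,y1,3):
        r=h[v,x0:x1]; i=np.nonzero((r[:,0]>10)&(r[:,0]<28)&(r[:,1]>70)&(r[:,2]>35))[0]
        if len(i): print(v,x0+i.min(),x0+i.max(),len(i))
b=cv2.imread('pics/s11.png'); h=cv2.cvtColor(b,cv2.COLOR_BGR2HSV)[250:300,320:370]
y,x=np.nonzero((h[...,0]>15)&(h[...,0]<32)&(h[...,1]>180)); print('bump+roller px',len(x),x.mean()+320,y.mean()+250)
E
```

```text
t 24.27 tcp [476.5 -22.2 162.5] F [-9.4  0.6 29.2] op 23.2
[[-0.992, -0.125, 0.034], [-0.125, 0.992, 0.001], [-0.034, -0.004, -0.999]] [ 0.2   0.13 -0.26  2.08  0.04  0.9   1.62]
185 269 276 8
188 269 276 8
191 269 277 9
194 269 276 8
197 269 276 8
200 269 276 8
203 272 276 5
206 274 277 4
209 274 283 10
212 275 282 8
215 275 281 7
218 273 283 11
221 269 284 16
224 266 289 24
227 266 289 24
bump+roller px 22 348.54545454545456 272.09090909090907
```

```bash
python3 - <<'E'
from h import *
for f,rows in(('s10',(186,192,206,210)),('s11',(190,196,212,216)),('s9',(190,196,210,214))):
    b=cv2.imread(f'pics/{f}.png')
    for v in rows: print(f,v,' '.join('%3d/%3d'%(p[2],p[0]) for p in b[v,262:292].astype(int)))
E
```

```text
s10 186 160/136  76/ 67  37/ 35  27/ 20  45/ 25  55/ 28  56/ 31  57/ 30  59/ 29  60/ 32  59/ 31  60/ 31  60/ 31  60/ 32  59/ 31  60/ 33  61/ 33  60/ 32  51/ 29  26/ 23  25/ 23  26/ 24  26/ 25  26/ 24  27/ 23  27/ 24  28/ 25  28/ 26  28/ 24  28/ 23
s10 192 183/159 184/159 183/156 173/144 127/102  56/ 30  55/ 29  56/ 30  55/ 29  56/ 30  56/ 30  58/ 31  59/ 30  60/ 32  59/ 32  59/ 32  59/ 32  60/ 32  53/ 30  47/ 37  50/ 47  32/ 29  28/ 25  28/ 25  27/ 24  28/ 25  27/ 24  29/ 27  29/ 25  29/ 27
s10 206 156/148 144/136 123/116 142/133 169/159 170/159 169/158 170/158 161/150 124/112  57/ 31  60/ 32  61/ 34  62/ 33  63/ 35  63/ 34  63/ 35  61/ 34  60/ 33  57/ 35  62/ 53  71/ 66  59/ 54  56/ 51  51/ 48  75/ 69 104/ 97 136/127 165/154 165/155
s10 210 168/157 168/158 167/157 168/158 167/157 165/156 165/155 166/156 165/156 167/157 145/134  70/ 49  57/ 32  58/ 31  58/ 31  59/ 33  58/ 33  59/ 33  60/ 35 102/ 87 151/141 165/155 165/155 165/155 164/155 166/156 164/155 163/153 163/153 163/152
s11 190 182/159 183/158 183/155 183/153 171/143 120/101  54/ 45  56/ 33  56/ 30  57/ 29  57/ 30  58/ 31  60/
[... 1171 characters left out ...]
83/157 183/156 182/155 183/156 171/142 123/ 95  59/ 32  60/ 33  59/ 32  58/ 31  57/ 30  57/ 31  59/ 32  60/ 33  59/ 33  59/ 32  56/ 38  50/ 47  58/ 54  58/ 54  43/ 40  28/ 26  29/ 26  30/ 27  30/ 27  31/ 29
s9 210 167/157 167/157 168/158 167/158 167/157 165/156 165/154 165/154 165/156 166/156 168/158 169/158 153/141 101/ 84  58/ 32  61/ 33  62/ 34  62/ 34  62/ 34  62/ 35  62/ 34  61/ 35  62/ 37 101/ 86 151/140 165/155 164/154 163/153 163/152 163/152
s9 214 168/158 169/158 169/159 168/158 167/157 166/156 165/155 165/155 164/155 164/154 165/153 164/153 164/155 143/132  74/ 52  58/ 32  60/ 33  60/ 34  60/ 34  60/ 33  59/ 33  83/ 65 132/119 159/149 159/149 159/150 159/150 160/150 160/150 161/151
```

Home vertically (10 N more moved it 0.1 mm), but 9 N of side force still leans it slightly. Trimming that out.

>>> move_arm:
  moves:
    - [[0.06, 0, 0.03], 0, 0]
    - [[0.06, 0, 0.03], 0, 0]
    - [[0.06, 0, 0.03], 0, 0]
    - [[0.06, 0, 0.03], 0, 0]

```text
time: 24.82
ee_pos: [474.6, -22.3, 162.5]
tool_rot: [[-0.991, -0.125, 0.045], [-0.125, 0.992, 0.001], [-0.045, -0.004, -0.999]]
force: [-0.4, 0.1, 14.0]
opening: 23.1
```

>>> move_arm:
  moves:
    - [[0.025, 0, 0.045], 0, 0]
    - [[0.025, 0, 0.045], 0, 0]
    - [[0.025, 0, 0.045], 0, 0]
    - [[0.025, 0, 0.045], 0, 0]

```text
time: 25.32
ee_pos: [475.1, -22.3, 162.4]
tool_rot: [[-0.991, -0.124, 0.051], [-0.125, 0.992, 0.001], [-0.051, -0.005, -0.999]]
force: [-7.9, 0.8, 27.3]
opening: 23.0
```

```bash
cat > edge.py <<'E'
from h import *
import sys
f=sys.argv[1]; st(); snap('side',f)
b=cv2.imread(f'pics/{f}.png').astype(float)[:,:,2]
for v in (190,194,198,210,212,214,216,218,225,227):
    i=np.nonzero(np.diff((b[v,262:294]<110).astype(int)))[0]+262
    print(v,[round(k+(b[v,k]-110)/(b[v,k]-b[v,k+1]),1) for k in i])
c=cv2.imread(f'pics/{f}.png'); h=cv2.cvtColor(c,cv2.COLOR_BGR2HSV)[250:300,320:370]
y,x=np.nonzero((h[...,0]>15)&(h[...,0]<32)&(h[...,1]>180)); print('bump',len(x),x.mean()+320,y.mean()+250)
E
python3 edge.py s12
```

```text
t 25.32 tcp [475.1 -22.3 162.4] F [-7.9  0.8 27.3] op 23.0
[[-0.991, -0.124, 0.051], [-0.125, 0.992, 0.001], [-0.051, -0.005, -0.999]] [ 0.21  0.12 -0.26  2.1   0.04  0.88  1.62]
190 [np.float64(266.4)]
194 [np.float64(266.9), np.float64(291.0)]
198 [np.float64(267.6), np.float64(288.4)]
210 [np.float64(272.5), np.float64(283.0)]
212 [np.float64(273.0), np.float64(282.3)]
214 [np.float64(273.5), np.float64(281.8)]
216 [np.float64(273.6), np.float64(281.7)]
218 [np.float64(271.5), np.float64(283.3)]
225 [np.float64(265.4), np.float64(288.6)]
227 [np.float64(265.3), np.float64(288.9)]
bump 23 348.5652173913044 272.2173913043478
```

>>> move_arm:
  moves:
    - [[0.045, 0, 0.035], 0, 0]
    - [[0.045, 0, 0.035], 0, 0]
    - [[0.045, 0, 0.035], 0, 0]
    - [[0.045, 0, 0.035], 0, 0]
    - [[0.045, 0, 0.035], 0, 0]

```text
time: 26.0
ee_pos: [474.4, -22.3, 162.5]
tool_rot: [[-0.99, -0.124, 0.06], [-0.125, 0.992, 0.002], [-0.059, -0.006, -0.998]]
force: [-2.8, 0.7, 19.9]
opening: 23.0
```

```bash
python3 edge.py s13
```

```text
t 26.0 tcp [474.4 -22.3 162.5] F [-2.8  0.7 19.9] op 23.0
[[-0.99, -0.124, 0.06], [-0.125, 0.992, 0.002], [-0.059, -0.006, -0.998]] [ 0.21  0.11 -0.26  2.1   0.04  0.87  1.62]
190 [np.float64(265.8)]
194 [np.float64(266.4), np.float64(290.6)]
198 [np.float64(267.2), np.float64(288.0)]
210 [np.float64(272.2), np.float64(282.8)]
212 [np.float64(272.7), np.float64(282.2)]
214 [np.float64(273.4), np.float64(281.7)]
216 [np.float64(273.5), np.float64(281.7)]
218 [np.float64(271.5), np.float64(282.8)]
225 [np.float64(265.4), np.float64(288.3)]
227 [np.float64(265.3), np.float64(288.9)]
bump 22 348.54545454545456 272.09090909090907
```

Upright, home and steady: 20 N down, under 3 N sideways. Handing in.

```bash
python3 -c "
from station import job_done
print(job_done())"
```

```text
the job is handed in; nothing more can be done
None
```

I turned the fixture into its detent, put the pillar in the hub with its key in the keyway, and pressed it home. The job was handed in at about 26 s with the gripper still holding it down. The hand-in gave no verdict.

**Last checks, just before handing in:**
- **Turntable:** the rim bump was past the roller after the turn. The marks' image position did not move over the later checks.
- **Pillar:** it was gripped at 23 mm opening, with about 20 N down and under 3 N sideways. Adding 10 N moved it only 0.1 mm, so I take the collar as fully home.
- **Upright and centred:** the pillar's neck lay within about 0.3 px of its expected position over the hub, which I make about 0.01–0.02 rad of lean. The check used only the side camera.
- **Key:** the shaft slid through the key depth with no resistance. The red marks looked roughly lined up in a picture taken before the regrip.

**What went wrong or disagreed:**
- **Rim bump:** the post did not pass the bump at 33 N, well above the roughly 10 N described. It went over at about 40 N.
- **Tool tilt:** that push tilted the tool by 0.1 rad. I corrected it by pulling on the hub against the stop.
- **First press:** it was too hard at 68 N, and the pillar slid in the grip and leaned by roughly 0.08–0.09 rad. I released it, regripped it centred and pressed again more gently.
- **Remaining tilt:** the tool itself ended about 0.06 rad off vertical, but the pillar measured upright.

I kept the arm's path clear of the tape roll, loupe, bottle and tray, but took no final picture to check they had not moved.

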